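Tip the column fittings into the washer hopper and post the status plate

ROBOT

A 6-joint arm with a two-finger parallel gripper is mounted at the origin on the work surface. World frame = base frame: x ahead of the robot, y to its left, z up, the work surface at z = 0. Lengths are in m, angles in rad, forces in N, time in s.
With the tool pointing down it reaches from about 0.325 to 0.9 m from the base axis. Payload 6.1 kg.
Tool frame: the origin (TCP) lies midway between the tips of the shut fingers; the grasp point (between the pads) lies 19 mm behind it; z points along the fingers, y is the line along which they close (so a half turn about z gives the same grasp; the last joint's range is limited). The gripper opens to 85 mm and grips with 20 to 120 N. Pads are 22 mm wide; open, the fingers measure 114 mm over their backs; the gripper's body (76 mm by 85 mm) begins 54 mm behind the grasp point. The pads swing forward as they close: fully open they stand 13 mm farther back than shut.
Start: joints at [-1.387, 0.22, 1.526, -0, 1.395, -0.126], TCP at [0.191, -0.595, 0.231] pointing down, gripper open.
Joint ranges: [-2.98, 2.98], [-0.91, 2.08], [0.09, 2.57], [-1.24, 4.39], [0.2, 2.65], [-2.68, 2.68]. Speed limits (rad/s): [2.57, 2.57, 3.01, 3.14, 3.14, 3.14].

INTERFACE

Orientations are given as [roll, pitch, yaw] about the fixed x, y, z axes, in that order (R = Rz(yaw) Ry(pitch) Rx(roll)).
In Python, from plant import movep, move_l, set_joints, gripper_to, hold, inverse_kinematics, observe, get_image, get_calibration, Unreachable, job_done gives the robot as it stands. Calls block until the motion is done:
- movep(position, orientation): joint-space move of the TCP to a pose.
- move_l(position, feed=0.15, rotation=None, max_force=None): straight line of the TCP; rotation=None keeps the orientation; feed is the mean speed in m/s. With max_force (N) it stops when the force on the tool has changed by that much, and returns True; else False.
- set_joints(angles): joint-space move.
- gripper_to(opening, f_grip=None): finger opening in m; f_grip is the grip in N (None keeps the last); returns when the fingers have stopped.
- hold(seconds).
- inverse_kinematics(position, orientation): joint angles nearest the present ones, or None.
- observe(): the state.
- get_image(name): name is "scene" or "side" or "wrist"; returns (picture, depth): 480x640x3 uint8, red, green, blue; 480x640 float32, m along the optical axis (not along the pixel's ray), 0 where there is no reading.
- get_calibration(name): a dict with "intrinsics" (3x3 intrinsics, pixels), "dist_coeffs" ([k1, k2, p1, p2, k3] as OpenCV has them; the pictures are not rectified), "world_from_camera" (4x4, takes a point from camera to world coordinates). Camera axes: x right, y down, z forward; pixel columns grow to the right and rows downward; lengths in m; the calibration is good to about 2 mm. A picture is of the moment at which its call begins: read the wrist's pose just before it. get_calibration takes no time and is no camera call; for the wrist camera it gives the pose at the moment of the call.
A pose or a line that the arm cannot do raises Unreachable and nothing moves.
- job_done(): hands the job in; it is judged then, once.
The state is a dict: "time_s": time; "q": joint angles; "joint_velocities": joint speeds; "joint_torque": joint torques, N m; "eef_pos": TCP position; "tcp_rot": TCP orientation; "ft_force": force on the tool from outside, world axes, zero at the start; "torque": the same for the moment, N m; "opening": finger opening in m; "grasp_force": force on a finger pad.
Only numpy, scipy, OpenCV 4.12 (cv2) and the standard library are available. Lean on these libraries where they do the work, as an engineer would, in place of code of your own. Each camera call takes 0.05 s, during which the arm holds its last target. There are 200 camera calls.

TASK

Gather every loose plastic fitting from the bench into the steel scoop tray with the two already there, then carry the tray to the steel feed hopper, tip the fittings in over its spout, and set the empty tray down flat on its light-blue mat; put any fitting that misses into the hopper too. Only once all the fittings are in the hopper, take the green status plate from its stand and slide it down fully home in the cream pocket on the hopper's front. Do not disturb the bottle, the beaker or the wrench.

Things in the scene. Friction and masses are not known exactly. Their poses are not given: they have to be found in the camera images.
- fit1: A hexagonal column fitting of tan plastic with a steel-rimmed bore on top: 32 mm across flats, 30 mm high, 35 g; origin at the centre of its underside, z up along the bore; its flats face its own x axis and every 60 deg from it. Starts standing on the bench; may be absent.
- fit2: A rectangular blue plastic valve block with two small ports on top: 38 (its x) x 30 (its y) x 30 mm high, 35 g; origin at the centre of its underside, z up. Starts standing on the bench; may be absent.
- fit3: A hexagonal column fitting of tan plastic with a steel-rimmed bore on top: 32 mm across flats, 30 mm high, 35 g; origin at the centre of its underside, z up along the bore; its flats face its own x axis and every 60 deg from it. Starts standing on the bench; may be absent.
- fit4: A rectangular blue plastic valve block with two small ports on top: 38 (its x) x 30 (its y) x 30 mm high, 35 g; origin at the centre of its underside, z up. Starts standing on the bench; may be absent.
- fit5: A hexagonal column fitting of tan plastic with a steel-rimmed bore on top: 32 mm across flats, 30 mm high, 35 g; origin at the centre of its underside, z up along the bore; its flats face its own x axis and every 60 deg from it. Starts standing on the bench; may be absent.
- fit6: A rectangular blue plastic valve block with two small ports on top: 38 (its x) x 30 (its y) x 30 mm high, 35 g; origin at the centre of its underside, z up. Starts standing on the bench; may be absent.
- fit7: A hexagonal column fitting of tan plastic with a steel-rimmed bore on top: 32 mm across flats, 30 mm high, 35 g; origin at the centre of its underside, z up along the bore; its flats face its own x axis and every 60 deg from it. Starts in the tray.
- fit8: A rectangular blue plastic valve block with two small ports on top: 38 (its x) x 30 (its y) x 30 mm high, 35 g; origin at the centre of its underside, z up. Starts in the tray.
- tray: Slippery polished steel scoop tray, 0.2 kg. Origin at the centre of the pan's underside, z up, x to the pouring spout. Pan x -80 to +90, y +-70 mm; floor 4 mm thick; rear and side walls to 38 mm. The spout end has no wall: from x = +50 the floor ramps up at 15 deg to the lip. Blue handle behind the rear wall. Held flat it keeps the fittings; tipped spout down about 50 deg they slide out.
- tray_grip (a point): Grip point of the tray's blue upright handle block, at x = -104, y = 0, z = 62 mm of the tray; axes as the tray's. The block is 28 (x) by 24 (y) mm and reaches from 26 to 82 mm above the tray's underside: pinch it from above across its 24 mm.
- tray_lip (a point): middle of the tray's pouring lip, x = +90 mm, 12.5 mm above its underside.
- mat: Light-blue mat fixed on the bench, the tray's place: 270 (its x) x 210 (its y) x 3 mm; origin at the centre of its underside.
- hopper: Fixed open-topped steel feed hopper: 220 x 220 mm outside, walls 4 mm thick and 100 mm high, floor about 24 mm above the bench; flared lips reach 16 mm out and to 115 mm height on all sides but the front. Origin at the centre of its underside; its front faces its own -x and carries a cream plate pocket.
- mouth (a point): centre of the hopper's mouth, 100 mm above the bench.
- pocket (a point): Centre of the inner floor of the cream pocket on the hopper's front, 45 mm above the bench; axes as the hopper's. Open at the top: a slot 9 (x) by 64 (y) mm, its mouth 85 mm above the bench, with a 10 mm lead-in flare on its outer (-x) edge; its inner side is the hopper wall, which goes on up to 100 mm.
- plate: Green status plate with a white grip bar along its top, 50 g. Origin at the centre of its lower edge, z up, x its thickness: green part 6 (x) x 60 (y) x 72 mm high, grip bar 10 (x) x 64 (y) mm from 72 to 92 mm above the lower edge. Starts upright in its stand. Either way round will do in the pocket.
- stand: Grey fixed stand, 50 (x) x 90 (y) x 30 mm high, with a slot 9 mm x 64 mm open at the top, 22 mm deep (slot floor 8 mm above the bench), in which the plate stands; origin at the centre of its underside.
- bottle: Bystander: amber bottle, 60 mm across, 130 mm high; origin at the centre of its underside.
- beaker: Bystander: glass beaker, 70 mm across, 90 mm high; origin at the centre of its underside.
- wrench: Bystander: steel wrench lying on the bench; origin on its underside, x along it.
There are look-alikes about, which are no part of the job. What is shaped like the fit5 but red or yellow is not meant.

How it is judged:
By the outcome, as a careful person would: the job done as asked, in the order asked, and still so for the second after the job is handed in, with the robot touching nothing.
Of fit1, fit2, fit3, fit4, fit5, fit6 only 3 to 5 are there at a start; the rules pass over those that are not, and their reading is None.
At some moment in a run one of fit1, fit2, fit3, fit4, fit5, fit6 may be knocked a few centimetres aside while the robot is not near it.
It also fails if it takes over 210 s, if anything falls off the work surface, if the arm or the gripper's body presses on something with over 40 N, if the wrist force passes 120 N, or if a joint passes its speed limit or range.

## Working session

There is one attempt and no reset: what is moved stays moved. The work goes in short steps, each a Python script; the robot and the scene stay as the last script left them, time stands still between calls to the robot, and variables do not carry over. Pictures are saved under pics/ and viewed, at most 14 in all, crops included, and the job is handed in when it is done.

```bash
ls; mkdir -p pics
python3 - <<'E'
from plant import *
import cv2
for n in ("scene","side"):
    im,d=get_image(n); cv2.imwrite(f"pics/{n}0.png",im[:,:,::-1])
    import numpy as np; np.save(f"pics/{n}0.npy",d)
    c=get_calibration(n); print(n,c["intrinsics"],c["dist_coeffs"],np.round(c["world_from_camera"],3))
c=get_calibration("wrist");print(np.round(c["world_from_camera"],3),c["intrinsics"])
o=observe();print(o["tcp_rot"],o["time_s"])
E
```

```text
pics
scene [[595.72757304   0.         307.86063765]
 [  0.         595.72757304 242.82256035]
 [  0.           0.           1.        ]] [-0.19407676  0.          0.          0.          0.        ] [[ 0.598  0.513 -0.616  1.32 ]
 [ 0.801 -0.367  0.473 -0.557]
 [ 0.017 -0.776 -0.63   0.823]
 [ 0.     0.     0.     1.   ]]
side [[507.53656709   0.         316.59991457]
 [  0.         507.53656709 242.94990106]
 [  0.           0.           1.        ]] [0.04953637 0.         0.         0.         0.        ] [[ 0.972 -0.155  0.179  0.406]
 [-0.236 -0.569  0.788 -0.761]
 [-0.02  -0.807 -0.59   0.646]
 [ 0.     0.     0.     1.   ]]
[[ 0.305 -0.901 -0.31   0.27 ]
 [-0.952 -0.289 -0.098 -0.569]
 [-0.001  0.325 -0.946  0.375]
 [ 0.     0.     0.     1.   ]] [[406.84122594   0.         318.59578335]
 [  0.         406.84122594 242.45921898]
 [  0.           0.           1.        ]]
[-3.13985905e+00 -2.46063228e-04  3.09782456e-01] 0.1
```

View pics/scene0.png

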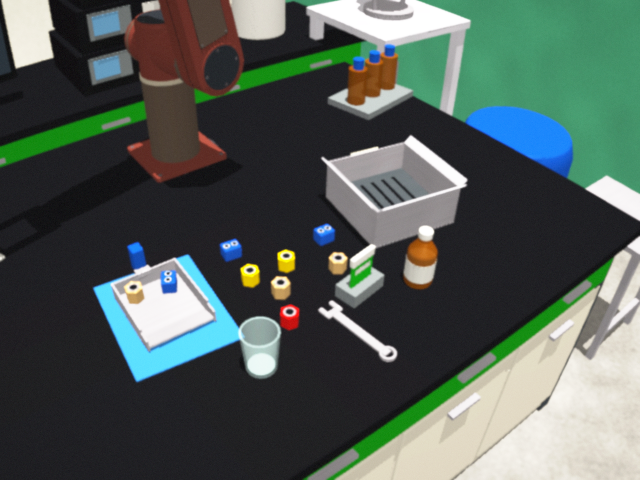

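View pics/side0.png

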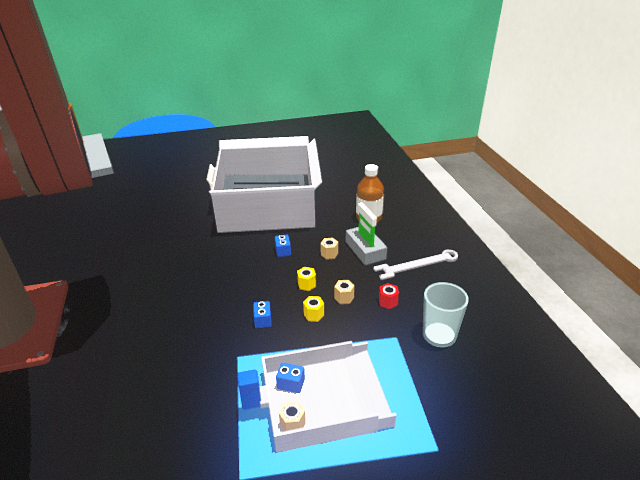

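Candidates (scene pixels): the loose tan fittings are at (281,287) and (338,263), and the loose blue ones at (231,249) and (324,234). In the tray are tan (134,292) and blue (169,281). The look-alikes are yellow (250,275), yellow (287,261) and red (290,317), which I'll leave out. The blue handle at (137,255) isn't a fitting. The hopper's cream pocket shows at (365,153), facing the robot.

```bash
cat > h.py <<'E'
from plant import *
import numpy as np, cv2
def cloud(n,save=None):
    c=get_calibration(n); im,d=get_image(n)
    if save: cv2.imwrite(f"pics/{save}.png",im[:,:,::-1])
    v,u=np.mgrid[:480,:640]
    uv=np.stack([u,v],-1).reshape(-1,1,2).astype(np.float64)
    r=cv2.undistortPoints(uv,c["intrinsics"],np.array(c["dist_coeffs"])).reshape(480,640,2)
    P=np.dstack([r,np.ones((480,640))])*d[...,None]
    T=np.array(c["world_from_camera"]); W=P@T[:3,:3].T+T[:3,3]
    W[d<=0]=np.nan
    return im,W
R={"tan":((8,70,90),(18,200,255)),"blue":((105,150,50),(125,255,255)),"yellow":((22,150,90),(32,255,255)),
   "red":((0,180,70),(5,255,255)),"green":((45,150,40),(75,255,255)),"mat":((92,100,120),(104,255,255))}
def mask(im,col):
    return cv2.inRange(cv2.cvtColor(im,cv2.COLOR_RGB2HSV),*map(np.array,R[col]))
def blobs(im,W,col,zr=(0.02,0.045),amin=25,top=0.005):
    """blobs of a colour: centre/angle of the top face"""
    m=mask(im,col); out=[]
    n,l,s,c=cv2.connectedComponentsWithStats(m)
    for i in range(1,n):
        if s[i,4]<amin: continue
        p=W[l==i]; p=p[np.isfinite(p[:,2])]
        if len(p)<10: continue
        zt=np.percentile(p[:,2],95)
        if not zr[0]<zt<zr[1]: continue
        t=p[p[:,2]>zt-top]
        (cx,cy),(w,h),a=cv2.minAreaRect((t[:,:2]*1000).astype(np.float32))
        # direction of the short side
        th=np.deg2rad(a if w<h else a+90)
        out.append(dict(xy=np.array([cx,cy])/1000,z=zt,size=sorted((w,h)),short=np.round((th+np.pi/2)%np.pi-np.pi/2,3),px=tuple(c[i].astype(int)),n=s[i,4]))
    return out
E
python3 - <<'E'
from h import *
np.set_printoptions(precision=4,suppress=True)
for n in ("scene","side"):
    im,W=cloud(n)
    for c in ("tan","blue","yellow","red","green"):
        for b in blobs(im,W,c,(0.015,0.16)):
            if 0.2<b["xy"][0]<1 : print(n,c,b["xy"],round(b["z"],4),np.round(b["size"],1),b["short"],b["px"],b["n"])
    m=mask(im,"mat")>0; p=W[m]; p=p[np.abs(p[:,2]-0.003)<0.008]
    print("mat",cv2.minAreaRect((p[:,:2]*1000).astype(np.float32)))
    # tall grey things: hopper
    s=(W[...,2]>0.085)&(W[...,2]<0.125)&(W[...,0]>0.3)&(W[...,0]<1.1)
    hs=cv2.cvtColor(im,cv2.COLOR_RGB2HSV); s&=hs[...,1]<70
    k,l,st,c=cv2.connectedComponentsWithStats(s.astype(np.uint8))
    for i in range(1,k):
        if st[i,4]>200:
            p=W[l==i]; print("tall",c[i],st[i,4],np.nanmin(p,0),np.nanmax(p,0),cv2.minAreaRect((p[:,:2]*1000).astype(np.float32)))
E
```

```text
scene tan [0.7511 0.166 ] 0.1146 [ 9.6 19.3] -0.859 (np.int64(424), np.int64(240)) 32
scene tan [0.6227 0.0561] 0.0256 [29.1 32.6] -1.029 (np.int64(337), np.int64(265)) 210
scene tan [0.7528 0.1636] 0.0756 [ 8.7 56.6] -0.803 (np.int64(420), np.int64(261)) 84
scene tan [ 0.6139 -0.0827] 0.0273 [27.  35.2] -1.181 (np.int64(280), np.int64(290)) 237
scene tan [0.7594 0.1555] 0.0177 [16.7 51.4] -0.799 (np.int64(416), np.int64(281)) 46
scene tan [ 0.4768 -0.3273] 0.0326 [12.2 31.1] -0.357 (np.int64(135), np.int64(297)) 147
scene blue [0.5282 0.0938] 0.032 [33.8 38.7] -0.135 (np.int64(323), np.int64(235)) 325
scene blue [ 0.4555 -0.0978] 0.0321 [35.3 37.7] -0.121 (np.int64(230), np.int64(250)) 342
scene blue [ 0.4119 -0.2873] 0.0867 [23.1 30.6] 1.505 (np.int64(136), np.int64(254)) 388
scene blue [ 0.4795 -0.2538] 0.0388 [28.8 37.1] 1.171 (np.int64(168), np.int64(282)) 213
scene yellow [ 0.5534 -0.024 ] 0.0326 [30.9 39. ] 0.948 (np.int64(285), np.int64(261)) 302
scene yellow [ 0.5466 -0.1072] 0.0317 [30.2 36.2] 1.001 (np.int64(249), np.int64(276)) 329
scene red [ 0.6872 -0.1112] 0.0318 [31.4
[... 1584 characters left out ...]
094] 0.0301 [33.4 36.5] 0.176 (np.int64(313), np.int64(309)) 364
side red [ 0.6856 -0.1109] 0.0296 [30.7 35.5] -0.341 (np.int64(388), np.int64(290)) 74
side green [0.6925 0.0495] 0.0743 [ 6.7 56.7] 0.249 (np.int64(366), np.int64(231)) 238
mat ((524.51708984375, -290.71954345703125), (215.56939697265625, 272.4369812011719), 84.35865020751953)
tall [268.757  164.9141] 2712 [0.3946 0.148  0.085 ] [0.6646 0.4348 0.1171] ((528.5674438476562, 291.2991027832031), (256.9273681640625, 241.76815795898438), 80.36433410644531)
tall [446.237  297.4156] 308 [ 0.7063 -0.2488  0.085 ] [ 0.777  -0.1776  0.0905] ((741.009765625, -213.68844604492188), (70.25525665283203, 68.96321105957031), 27.089555740356445)
```

Run:
```python
from h import *
np.set_printoptions(precision=4,suppress=True)
R["tan"]=((6,50,60),(20,220,255))
movep([0.5,0.0,0.40],[np.pi,0,0])
im,W=cloud("wrist","wrist1")
print(observe()["time_s"],get_calibration("wrist")["dist_coeffs"])
for c in ("tan","blue","yellow","red","green"):
    for b in blobs(im,W,c,(0.015,0.16)):
        if 0.2<b["xy"][0]<1 : print(c,b["xy"],round(b["z"],4),np.round(b["size"],1),b["short"],b["px"],b["n"])
```

```text
2.7083 [-0.0888  0.      0.      0.      0.    ]
tan [0.6281 0.0636] 0.0322 [12.4 32.8] 0.344 (np.int64(261), np.int64(63)) 82
tan [ 0.611  -0.0759] 0.0316 [31.5 34.8] 0.414 (np.int64(380), np.int64(80)) 228
tan [0.6101 0.0567] 0.0315 [13.3 34.4] 0.432 (np.int64(273), np.int64(81)) 122
tan [ 0.4637 -0.3143] 0.0384 [18. 36.] 1.461 (np.int64(550), np.int64(198)) 324
tan [ 0.4639 -0.3359] 0.0399 [ 7.2 26. ] -1.43 (np.int64(573), np.int64(204)) 40
tan [0.2822 0.0127] 0.0584 [ 50.8 452.4] -1.511 (np.int64(318), np.int64(443)) 1027
blue [0.5266 0.0954] 0.0332 [29.9 37.5] -0.053 (np.int64(243), np.int64(150)) 609
blue [ 0.4747 -0.2506] 0.04 [28.6 35.5] 1.102 (np.int64(507), np.int64(191)) 476
blue [ 0.4538 -0.0971] 0.033 [30.6 38.1] -0.12 (np.int64(391), np.int64(205)) 612
blue [ 0.4111 -0.2858] 0.0877 [24.7 27.3] 1.557 (np.int64(540), np.int64(248)) 951
yellow [ 0.5512 -0.0225] 0.0334 [31.2 35.6] 0.0 (np.int64(335), np.int64(130)) 206
yellow [ 0.5451 -0.1066] 0.0331 [33.  35.9] -0.86 (np.int64(401), np.int64(134)) 308
red [ 0.6804 -0.1062] 0.0326 [22.9 34.3] -0.47 (np.int64(405), np.int64(22)) 215
red [ 0.6927 -0.1239] 0.0331 [ 2.4 16. ] -1.287 (np.int64(426), np.int64(7)) 27
green [0.6909 0.0628] 0.0577 [ 1.3 36.9] 0.145 (np.int64(266), np.int64(3)) 233
```

View pics/wrist1.png

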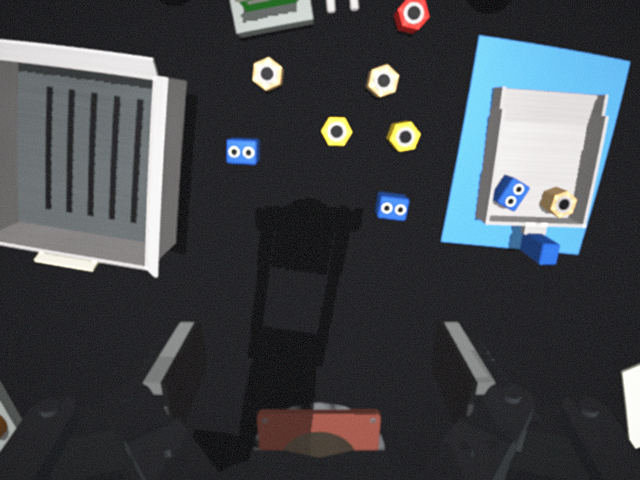

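The wrist view confirms the choice: loose tan at (267,73) and (383,80), loose blue at (242,151) and (393,207). The look-alikes are yellow at (337,131) and (404,136), and red at (411,15). The tray is on the mat at right with its handle at (540,248), and the cream pocket is at (66,261). Next I'll fix the tray and hopper poses from this same viewpoint.

```bash
cat >> h.py <<'E'
R["tan"]=((6,50,60),(20,220,255))
def rect(p):
    (cx,cy),(w,h),a=cv2.minAreaRect((p[:,:2]*1000).astype(np.float32)); return np.round([cx,cy,w,h,a],1)
def near(W,xy,r,z0,z1):
    p=W.reshape(-1,3); p=p[np.isfinite(p[:,2])]
    return p[(np.hypot(p[:,0]-xy[0],p[:,1]-xy[1])<r)&(p[:,2]>z0)&(p[:,2]<z1)]
E
python3 - <<'E'
from h import *
np.set_printoptions(precision=4,suppress=True)
for n in ("wrist","side","scene"):
    im,W=cloud(n)
    grey=cv2.cvtColor(im,cv2.COLOR_RGB2HSV)[...,1]<60
    Wg=np.where(grey[...,None],W,np.nan)
    print(n,"traywall",rect(near(Wg,(0.515,-0.29),0.13,0.032,0.05)))
    m=mask(im,"mat")>0; p=W[m]; p=p[np.abs(p[:,2]-0.003)<0.008]; print("mat",rect(p))
    print("hopper rim", rect(near(W,(0.527,0.292),0.2,0.095,0.125)), "walls",rect(near(W,(0.527,0.292),0.2,0.05,0.099)))
    p=near(W,(0.40,0.31),0.06,0.075,0.093); print("pocket",len(p), rect(p) if len(p)>3 else "")
E
```

```text
wrist traywall [ 512.8 -289.1  142.7  184.5   88.3]
mat [ 523.4 -292.3  216.1  274.2   84.6]
hopper rim [520.1 271.6 210.1 255.2  79.6] walls [515.1 294.3 219.6 237.1  80.1]
pocket 887 [410.3 308.3 113.9  18.7  79.9]
side traywall [ 512.6 -291.7  144.1  180.5   89.3]
mat [ 524.6 -290.5  215.6  272.9   84.5]
hopper rim [524.1 291.7 259.1 251.   80.3] walls [515.4 294.4 231.6 235.7  80.5]
pocket 139 [408.8 307.5 109.7  21.2  80.5]
scene traywall [ 515.9 -290.5  141.9  186.8   88.2]
mat [ 523.2 -289.7  214.   279.1   84.4]
hopper rim [527.5 291.9 254.9 255.8  80.7] walls [517.1 294.7 226.7 246.6  80.1]
pocket 260 [410.7 308.5 113.5  32.   79.9]
```

```bash
cat >> h.py <<'E'
TRAY=np.array([0.515,-0.291]); TY=-0.026
def tray2w(x,y):
    c,s=np.cos(TY),np.sin(TY); return TRAY+np.array([c*x-s*y,s*x+c*y])
def look(xy,zlo=0.024,zhi=0.045,r=0.034):
    _,W=cloud("wrist"); p=near(W,xy,r,zlo,zhi)
    for _ in range(2): # recentre
        c=rect(p)[:2]/1000; p=near(W,c,0.026,zlo,zhi)
    return rect(p),len(p)
def pick(xy,hexa):
    gripper_to(0.055,40)
    movep([*xy,0.16],[np.pi,0,0])
    r,n=look(xy); c=r[:2]/1000; w,h,a=r[2:]
    al=np.deg2rad(a if w<h else a+90); step=np.pi/3 if hexa else np.pi
    yaw=al-np.pi/2; yaw-=step*np.round(yaw/step)
    print("top",r,n,"yaw",round(yaw,3))
    if not(24<min(w,h)<36 and 29<max(w,h)<44 and np.hypot(*(c-xy))<0.04): print("BAD"); return None
    movep([*c,0.07],[np.pi,0,yaw]); move_l([*c,0.006],0.12,max_force=15)
    gripper_to(0.0,40); o=observe(); print("grip",o["opening"],o["grasp_force"],o["eef_pos"])
    move_l([*c,0.11],0.2); return observe()["opening"]
def place(x,y,z,w):
    p=tray2w(x,y); movep([*p,0.11],[np.pi,0,TY])
    hit=move_l([*p,z],0.1,max_force=6); print("place z",observe()["eef_pos"][2],hit)
    gripper_to(w+0.008); move_l([*p,0.11],0.2); print(observe()["time_s"])
E
python3 - <<'E'
from h import *
if (o:=pick(np.array([0.454,-0.098]),False)) and o>0.026: place(0.008,0.029,0.014,0.030)
E
```

```text
top [453.7 -96.9  38.   30.4  82.9] 2206 yaw 1.447
grip 0.029571622744319133 40.68552374839783 [ 0.4548183  -0.09732952  0.00714438]
place z 0.014081294591704631 True
10.2833
```

Run:
```python
from h import *
jobs=[((0.612,-0.080),True,(0.008,-0.029),0.014),((0.527,0.095),False,(0.046,0.029),0.017),((0.620,0.056),True,(0.046,-0.029),0.017)]
for xy,hx,s,z in jobs:
    o=pick(np.array(xy),hx)
    if not o or o<0.026: print("missed",xy); break
    place(*s,z,0.032 if hx else 0.030)
im,W=cloud("scene","scene2")
for c in ("tan","blue"):
    for b in blobs(im,W,c,(0.015,0.06)): print(c,b["xy"],b["px"])
cv2.imwrite("pics/scene2.png",cv2.resize(im[200:400,60:400,::-1],None,fx=2,fy=2))
```

```text
top [611.1 -77.3  32.   36.4  79.2] 1848 yaw -0.188
grip 0.031178218764109575 41.24150731600821 [ 0.61240979 -0.07760655  0.00755536]
place z 0.014472302976181056 True
16.4083
top [526.6  96.4  38.1  30.3  87.3] 2244 yaw 1.524
grip 0.029431168090576536 40.811612606048584 [0.52780533 0.09645124 0.00726258]
place z 0.017684892860787737 True
24.4583
top [618.7  61.2  36.2  32.2  51.9] 1844 yaw -0.141
grip 0.031379793159625885 41.22771463589743 [0.62000198 0.06120264 0.00754756]
place z 0.0425859464982287 True
31.0333
tan [0.75748145 0.15646489] (np.int64(416), np.int64(283))
tan [ 0.52096021 -0.32196982] (np.int64(146), np.int64(309))
blue [ 0.51471851 -0.26689789] (np.int64(171), np.int64(294))
blue [ 0.53872864 -0.30708197] (np.int64(156), np.int64(305))
```

View pics/scene2.png

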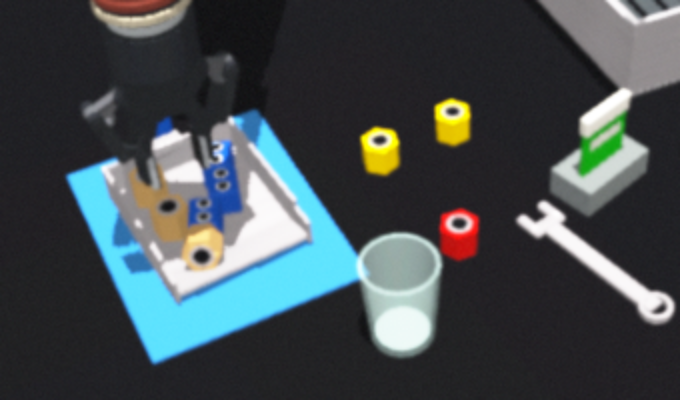

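The crop shows the bench cleared of tan and blue, with only the look-alikes left. All six seem to be in the tray, but the last tan, crop (203,250), came down high because a blue block had slid under it. I'll look from above.

Run:
```python
from h import *
movep([0.46,-0.27,0.30],[np.pi,0,0])
im,W=cloud("wrist")
for c in ("tan","blue"):
    for b in blobs(im,W,c,(0.015,0.1)): print(c,b["xy"],round(b["z"],4),np.round(b["size"],1),b["short"],b["px"])
cv2.imwrite("pics/w3.png",im[:,:,::-1])
```

```text
tan [ 0.56928259 -0.31508228] 0.0457 [27.  31.1] 1.035 (np.int64(366), np.int64(72))
tan [ 0.52912805 -0.31553513] 0.0374 [ 0.2 12.5] 0.572 (np.int64(366), np.int64(118))
tan [ 0.51462836 -0.30818927] 0.0396 [0.2 9.6] -1.53 (np.int64(357), np.int64(134))
tan [ 0.47029822 -0.31238544] 0.0392 [11.3 32.2] 1.025 (np.int64(361), np.int64(175))
blue [ 0.51041669 -0.2705517 ] 0.0402 [ 43.8 116.6] 0.953 (np.int64(322), np.int64(138))
blue [ 0.41068869 -0.28647498] 0.0878 [23.8 27.7] 1.537 (np.int64(336), np.int64(246))
```

View pics/w3.png

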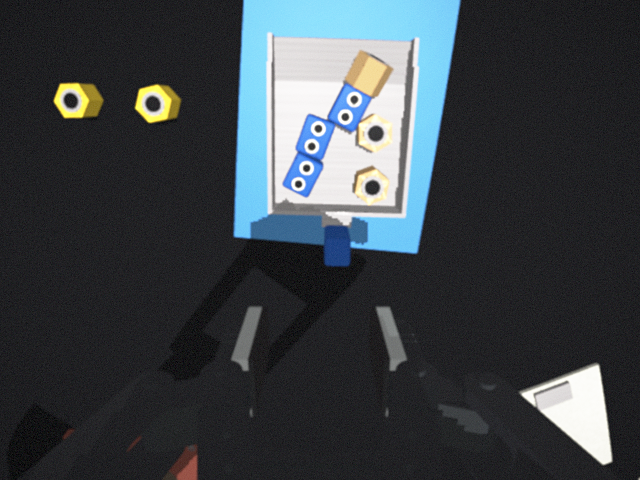

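Seen from above, all six are in the tray: three blue at (347,107), (315,137) and (302,174), and three tan at (376,133), (371,186) and (368,72). The last of these lies on its side on the ramp, resting against the rest. Handle at (337,245). Next I'll plan the pour direction with IK.

```bash
cat >> h.py <<'E'
from scipy.spatial.transform import Rotation as Ro
HOP=np.array([0.519,0.2935]); HY=-0.171
def pourpose(phi,th,flip,back,z):
    """TCP pose which puts the tray's lip `back` short of the mouth centre at height z, tilt th"""
    Rt=Ro.from_euler("ZY",[phi,th]); d=np.array([np.cos(phi),np.sin(phi)])
    lip=np.array([*(HOP-back*d),z]); p=lip-Rt.apply([0.194,0,-0.0305])
    return p,(Rt*Ro.from_euler("z",np.pi*flip)*Ro.from_euler("x",np.pi)).as_euler("xyz")
E
python3 - <<'E'
from h import *
np.set_printoptions(precision=2,suppress=True)
for f in (0,1):
    q=inverse_kinematics([0.411,-0.287,0.05],[np.pi,0,TY+np.pi*f]); print("grip",f,q if q is None else np.array(q))
    for k in range(-8,8):
        phi=HY+k*np.pi/8; qs=[inverse_kinematics(*pourpose(phi,t,f,0.03,z)) for t,z in ((0,.18),(.4,.15),(.95,.115),(1.05,.115))]
        if all(x is not None for x in qs): print(f,k,round(phi,2),np.array(qs[0]),np.array(qs[-1]))
E
```

```text
grip 0 [-0.77  0.14  1.99 -0.    1.01  0.83]
0 -8 -3.31 [ 0.23  0.62  1.05 -0.    1.48 -1.17] [ 0.61 -0.07  2.03 -1.22  0.71  0.  ]
0 -7 -2.92 [ 0.34  0.7   0.92  0.    1.52 -1.45] [ 0.46 -0.19  2.14 -0.93  0.26 -0.54]
0 0 -0.17 [ 0.66 -0.21  2.   -0.    1.35  2.4 ] [0.25 0.6  1.23 0.48 2.27 2.11]
0 1 0.22 [ 0.48 -0.37  2.12 -0.    1.39  1.83] [0.34 0.66 1.13 0.15 2.39 1.75]
0 2 0.61 [ 0.24 -0.41  2.15 -0.    1.4   1.2 ] [ 0.44  0.67  1.11 -0.22  2.39  1.32]
0 3 1.01 [ 0.06 -0.3   2.07 -0.    1.37  0.63] [ 0.53  0.63  1.17 -0.54  2.26  0.95]
0 4 1.4 [-0.01 -0.1   1.9  -0.    1.34  0.16] [ 0.61  0.55  1.3  -0.76  2.04  0.7 ]
0 5 1.79 [-0.01  0.11  1.69  0.    1.34 -0.23] [ 0.67  0.42  1.47 -0.92  1.77  0.51]
0 6 2.19 [ 0.05  0.31  1.46  0.    1.37 -0.57] [ 0.7   0.27  1.67 -1.05  1.46  0.36]
0 7 2.58 [ 0.13  0.48  1.23  0.    1.43 -0.87] [ 0.69  0.1   1.86 -1.16  1.11  0.21]
grip 1 [-0.77  0.14  1.99  0.    1.01 -2.31]
1 -7 -2.92 [ 0.34  0.7   0.92 -0.    1.52  1.69] [ 0.46 -0.19  2.14 -0.93  0.26  2.6 ]
1 -6 -2.53 [ 0.45  0.72  0.9  -0.    1.53  1.4 ] [ 0.27 -0.22  2.17  1.05  0.34  0.37]
1 -5 -2.13 [ 0.55  0.67  0.98 -0.    1.5   1.11] [ 0.13 -0.14  2.09  1.21  0.8  -0.04]
1 -4 -1.74 [0.64 0.55 1.14 0.   1.45 0.81] [ 0.06  0.01  1.95  1.14  1.19 -0.25]
1 -3 -1.35 [ 0.72  0.4   1.34 -0.    1.4   0.49] [ 0.05  0.19  1.76  1.03  1.52 -0.41]
1 -2 -0.96 [ 0.76  0.21  1.57 -0.    1.35  0.14] [ 0.09  0.35  1.57  0.89  1.81 -0.57]
1 -1 -0.56 [ 0.75  0.01  1.8   0.    1.34 -0.26] [ 0.16  0.49  1.38  0.71  2.06 -0.76]
1 0 -0.17 [ 0.66 -0.21  2.    0.    1.35 -0.74] [ 0.25  0.6   1.23  0.48  2.27 -1.03]
1 1 0.22 [ 0.48 -0.37  2.12  0.    1.39 -1.31] [ 0.34  0.66  1.13  0.15  2.39 -1.4 ]
1 2 0.61 [ 0.24 -0.41  2.15 -0.    1.4  -1.94] [ 0.44  0.67  1.11 -0.22  2.39 -1.82]
1 3 1.01 [ 0.06 -0.3   2.07  0.    1.37 -2.51] [ 0.53  0.63  1.17 -0.54  2.26 -2.19]
```

Run:
```python
from h import *
np.set_printoptions(precision=3,suppress=True)
gripper_to(0.06,120)
movep([0.411,-0.288,0.13],[np.pi,0,TY]); move_l([0.411,-0.288,0.046],0.08,max_force=15)
gripper_to(0.0,120); o=observe(); print(o["opening"],o["grasp_force"],o["eef_pos"])
move_l([0.411,-0.288,0.08],0.05); hold(0.3); print(observe()["ft_force"],observe()["torque"],observe()["opening"])
im,W=cloud("side","side4")
grey=cv2.cvtColor(im,cv2.COLOR_RGB2HSV)[...,1]<60; Wg=np.where(grey[...,None],W,np.nan)
for x in (0.46,0.50,0.53,0.55): # side-wall top height along x
    p=near(Wg,(x,-0.222),0.02,0.03,0.12); q=near(Wg,(x,-0.36),0.02,0.03,0.12); print(x,[np.percentile(a[:,2],97) if len(a) else 0 for a in (p,q)])
print(observe()["time_s"])
```

```text
0.02284172965651423 118.49800229072571 [ 0.411 -0.288  0.047]
[ 0.05   0.316 -4.842] [ 0.068  0.323 -0.03 ] 0.022598580611179753
0.46 [np.float64(0.07346083751428398), np.float64(0.07385554552889234)]
0.5 [np.float64(0.07262572538607381), np.float64(0.07334653473700495)]
0.53 [np.float64(0.07217304294836074), np.float64(0.0732224741399005)]
0.55 [np.float64(0.07209956578980777), np.float64(0.07322564768442119)]
35.9
```

View pics/side4.png

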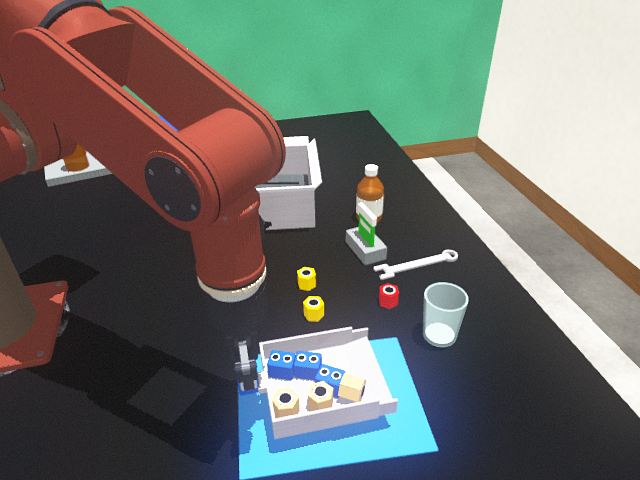

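The tray is held level with all six fittings in it, around (320,385). Now I'll carry it over and pour.

Run:
```python
from h import *
np.set_printoptions(precision=3,suppress=True)
phi=HY+np.pi/2
p0=np.array([0.411,-0.288,0.23]); move_l(p0,0.12)
p1,_=pourpose(phi,0,0,0.03,0.20); print(p1)
N=4
for i in range(1,N+1):
    s=i/N; p=p0+(p1-p0)*s; y=TY+(phi-TY)*s
    move_l(p,0.12,rotation=[np.pi,0,y])
print(observe()["time_s"],observe()["ft_force"])
seq=[(.15,.18),(.3,.165),(.45,.15),(.6,.135),(.75,.12),(.9,.115),(1.0,.115)]
for t,z in seq:
    p,e=pourpose(phi,t,0,0.03,z); move_l(p,0.08,rotation=e)
hold(0.8); print(observe()["time_s"],observe()["ft_force"])
cloud("side","side5"); cloud("scene","scene5")
```

```text
[0.481 0.073 0.231]
40.9667 [-0.506  0.599 -4.372]
44.5 [ 0.244 -0.367 -1.861]
```

View pics/scene5.png

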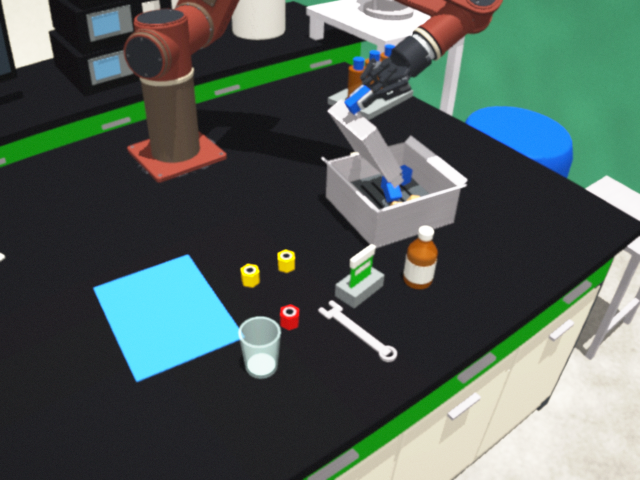

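The tray at (370,140) is tipped and fittings lie in the hopper. One blue at (393,190) may be leaning between the floor and the lip, so I'll retreat upward while still tilted and then look in.

Run:
```python
from h import *
np.set_printoptions(precision=3,suppress=True)
phi=HY+np.pi/2
for b,z in ((0.045,.15),(0.045,.20)):
    p,e=pourpose(phi,1.0,0,b,z); move_l(p,0.08,rotation=e)
hold(.4)
p,e=pourpose(phi,0.5,0,0.08,.21); move_l(p,0.15,rotation=e)
p1,e=pourpose(phi,0,0,0.08,.20); move_l(p1,0.15,rotation=e)
p0=np.array([0.411,-0.288,0.23]); 
for i in range(1,4):
    s=i/3; move_l(p1+(p0-p1)*s,0.2,rotation=[np.pi,0,phi+(TY-phi)*s])
im,W=cloud("scene"); cv2.imwrite("pics/s6.png",cv2.resize(im[100:400,60:500,::-1],None,fx=1.8,fy=1.8))
print(observe()["time_s"],observe()["ft_force"])
for c in ("tan","blue"):
    for b in blobs(im,W,c,(0.005,0.3),amin=12): print(c,b["xy"],round(b["z"],3),b["px"],b["n"])
```

```text
50.3 [ 0.116 -0.26  -2.392]
tan [0.054 0.658] 0.13 (np.int64(372), np.int64(79)) 1339
tan [0.175 0.115] 0.266 (np.int64(244), np.int64(72)) 23
tan [ 0.216 -0.08 ] 0.235 (np.int64(171), np.int64(119)) 4024
tan [0.567 0.315] 0.048 (np.int64(411), np.int64(196)) 25
tan [0.538 0.297] 0.029 (np.int64(394), np.int64(202)) 20
tan [0.749 0.168] 0.108 (np.int64(421), np.int64(254)) 510
tan [0.758 0.155] 0.018 (np.int64(416), np.int64(283)) 126
blue [0.036 0.736] 0.162 (np.int64(389), np.int64(49)) 93
blue [0.056 0.657] 0.163 (np.int64(374), np.int64(55)) 96
blue [0.073 0.577] 0.162 (np.int64(358), np.int64(63)) 106
blue [ 0.414 -0.286] 0.27 (np.int64(121), np.int64(177)) 355
blue [0.496 0.331] 0.067 (np.int64(394), np.int64(182)) 644
```

View pics/s6.png

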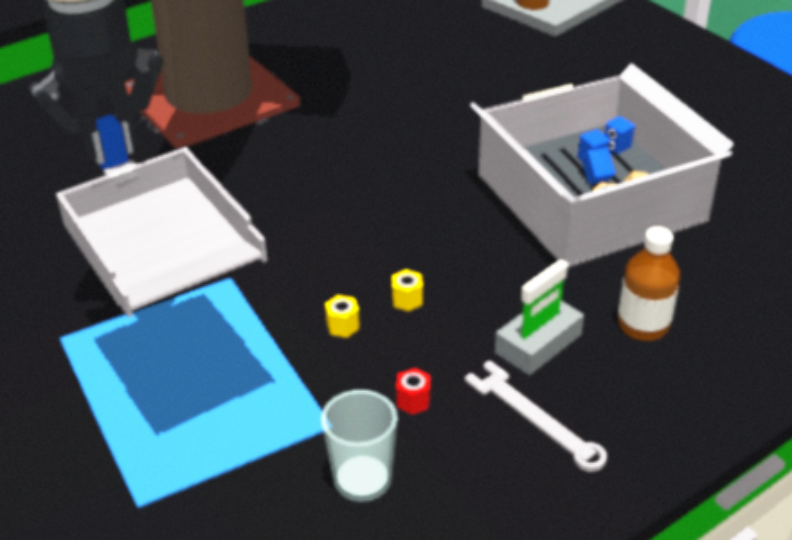

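The tray is empty, and blue and tan lie in the hopper with none on the bench. Next I'll set the tray down on its mat, then check the hopper and pocket from above.

Run:
```python
from h import *
np.set_printoptions(precision=3,suppress=True)
y=-0.096; p=np.array([0.524,-0.291])-0.098*np.array([np.cos(y),np.sin(y)])
move_l([*p,0.10],0.15,rotation=[np.pi,0,y])
hit=move_l([*p,0.046],0.05,max_force=4); print(hit,observe()["eef_pos"])
gripper_to(0.05,40); move_l([*p,0.15],0.15)
movep([0.44,0.27,0.36],[np.pi,0,0]); im,W=cloud("wrist","w7")
print(observe()["time_s"])
np.save("pics/w7.npy",W)
for c in ("tan","blue"):
    for b in blobs(im,W,c,(0.005,0.3),amin=12): print(c,b["xy"],round(b["z"],3),b["px"],b["n"])
```

```text
True [ 0.426 -0.281  0.047]
55.725
tan [0.618 0.36 ] 0.054 (np.int64(235), np.int64(16)) 627
tan [0.583 0.316] 0.054 (np.int64(276), np.int64(48)) 610
tan [0.594 0.268] 0.053 (np.int64(317), np.int64(33)) 15
tan [0.591 0.256] 0.053 (np.int64(333), np.int64(37)) 22
tan [0.57  0.272] 0.053 (np.int64(316), np.int64(62)) 145
tan [0.573 0.25 ] 0.054 (np.int64(337), np.int64(54)) 14
tan [0.243 0.519] 0.125 (np.int64(27), np.int64(443)) 2443
tan [0.045 0.047] 0.106 (np.int64(468), np.int64(465)) 429
blue [0.502 0.315] 0.07 (np.int64(281), np.int64(116)) 2022
blue [0.484 0.375] 0.068 (np.int64(220), np.int64(142)) 818
```

View pics/w7.png

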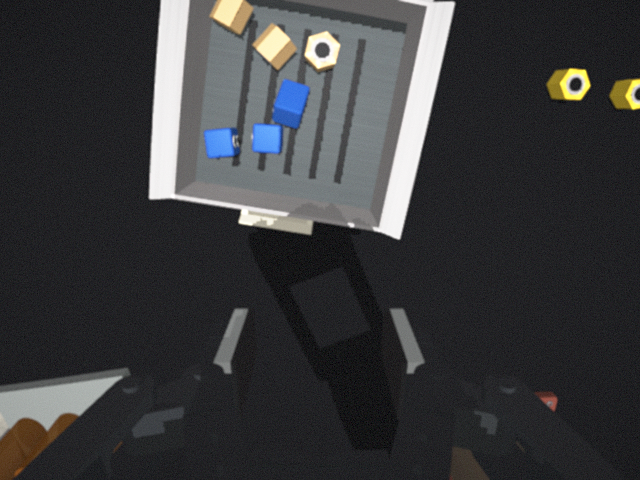

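The wrist view shows all six in the hopper: blue at (291,103), (221,142) and (267,138), tan at (231,14), (275,46) and (322,50). The bench beside it is empty, and the cream pocket is at (276,220). The next step is to measure the pocket and the plate from closer.

Run:
```python
from h import *
np.set_printoptions(precision=4,suppress=True)
movep([0.36,0.30,0.20],[np.pi,0,0]); im,W=cloud("wrist","w8"); np.save("pics/w8.npy",W)
c,s=np.cos(HY),np.sin(HY)
def toh(p): d=p[:,:2]-HOP; return np.c_[d@[c,s],d@[-s,c]]*1000
print("rim front",rect(near(W,(0.41,0.312),0.08,0.096,0.108)))
hsv=cv2.cvtColor(im,cv2.COLOR_RGB2HSV)
h=toh(np.nan_to_num(W.reshape(-1,3))).reshape(480,640,2); z=W[...,2]
sel=(z>0.077)&(z<0.095)&(h[...,0]>-150)&(h[...,0]<-100)&(abs(h[...,1])<60)
print("hsv",np.median(hsv[sel],0)); 
for lo,hi in ((.05,.077),(.077,.083),(.083,.086),(.086,.09),(.09,.095),(.097,.106)):
    m=(z>lo)&(z<hi)&(h[...,0]>-150)&(h[...,0]<-95)&(abs(h[...,1])<60); q=h[m]
    if len(q)>5: print(lo,hi,len(q),np.percentile(q,[1,50,99],0).round(1).tolist(),np.median(hsv[m],0))
for hh in (-20,0,20):
  # x-z profile
  m=(abs(h[...,1]-hh)<3)&(h[...,0]>-140)&(h[...,0]<-95); xs=h[m][:,0]; zz=z[m]
  print([(int(b),round(float(np.median(zz[(xs>=b)&(xs<b+2)]))*1,3) if ((xs>=b)&(xs<b+2)).any() else None) for b in range(-140,-95,2)])
movep([0.62,0.05,0.25],[np.pi,0,0]); im,W=cloud("wrist")
print("bar",rect(near(W,(0.697,0.052),0.05,0.092,0.11)), np.percentile(near(W,(0.697,0.052),0.05,0.09,0.12)[:,2],90))
cv2.imwrite("pics/w9.png",im[:,:,::-1])
```

```text
rim front [408.9 312.1 159.5  21.4  80.3]
hsv [ 24.  17. 241.]
0.05 0.077 1210 [[-114.7, -56.3], [-101.7, 2.4], [-100.9, 57.8]] [ 23.  12. 131.]
0.077 0.083 320 [[-114.5, -56.9], [-101.7, 1.6], [-100.9, 58.3]] [ 23.   12.5 131. ]
0.083 0.086 201 [[-114.6, -55.1], [-108.4, 0.4], [-100.9, 55.7]] [ 23.  12. 193.]
0.086 0.09 749 [[-116.3, -52.1], [-114.3, 1.2], [-100.9, 52.3]] [ 25.  16. 243.]
0.09 0.095 785 [[-119.1, -55.0], [-116.8, 0.0], [-100.9, 52.8]] [ 24.  17. 242.]
0.097 0.106 1813 [[-121.5, -58.7], [-103.4, -0.5], [-101.0, 58.4]] [ 12.   4. 238.]
[(-140, None), (-138, None), (-136, None), (-134, None), (-132, None), (-130, None), (-128, None), (-126, None), (-124, 0.097), (-122, 0.097), (-120, 0.096), (-118, 0.092), (-116, 0.075), (-114, 0.047), (-112, 0.047), (-110, None), (-108, None), (-106, 0.102), (-104, 0.102), (-102, 0.074), (-100, 0.031), (-98, 0.031), (-96, 0.031)]
[(-140, None), (-138, None), (-136, None), (-134, None), (-132, None), (-130, None), (-128, None), (-126, None), (-124, 0.096), (-122, 0.097), (-120, 0.096), (-118, 0.092), (-116, 0.077), (-114, 0.047), (-112, None), (-110, None), (-108, None), (-106, 0.102), (-104, 0.102), (-102, 0.075), (-100, 0.031), (-98, 0.031), (-96, 0.031)]
[(-140, None), (-138, None), (-136, None), (-134, None), (-132, None), (-130, None), (-128, None), (-126, None), (-124, 0.096), (-122, 0.097), (-120, 0.096), (-118, 0.092), (-116, 0.078), (-114, 0.047), (-112, 0.048), (-110, None), (-108, None), (-106, 0.102), (-104, 0.102), (-102, 0.069), (-100, 0.031), (-98, 0.031), (-96, 0.031)]
bar [695.9  54.4  10.3  63.7   9.5] 0.10275065602973829
```

View pics/w8.png

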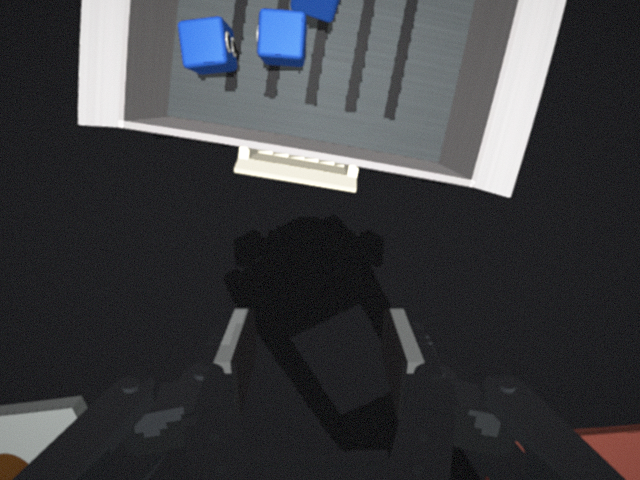

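The crop shows the slot between the hopper wall and the cream flare, from (245,160) to (352,175). I only need its extent in y.

Run:
```python
from h import *
np.set_printoptions(precision=4,suppress=True)
W=np.load("pics/w8.npy"); c,s=np.cos(HY),np.sin(HY)
p=W.reshape(-1,3); p=p[np.isfinite(p[:,2])]; d=p[:,:2]-HOP; h=np.c_[d@[c,s],d@[-s,c]]*1000; z=p[:,2]
m=(h[:,0]>-125)&(h[:,0]<-116)&(z>.085)&(z<.105)&(abs(h[:,1])<70); print("flare y",h[m][:,1].min(),h[m][:,1].max())
m=(h[:,0]>-113.5)&(h[:,0]<-108.5)&(abs(h[:,1])<60)
ys=h[m][:,1]; zz=z[m]; print([(b,round(float(np.median(zz[(ys>=b)&(ys<b+2)])),3)) for b in range(-46,46,2) if ((ys>=b)&(ys<b+2)).any()])
mx=(h[:,0]>-116)&(h[:,0]<-100)&(z>.096)&(abs(h[:,1])<20); print("wall top x",np.percentile(h[mx][:,0],[1,99]))
for sl in (-30,-15,0,15,30):
    k=mx=(h[:,0]>-112)&(h[:,0]<-99)&(z>.098)&(abs(h[:,1]-sl)<3); print(sl,np.percentile(h[k][:,0],[2,98]))
```

```text
flare y -36.920929125818226 38.935299495740416
[(-38, 0.087), (-36, 0.087), (-34, 0.087), (-32, 0.079), (-30, 0.047), (-28, 0.047), (-26, 0.047), (-24, 0.047), (-22, 0.047), (-20, 0.047), (-18, 0.047), (-16, 0.047), (-14, 0.047), (-12, 0.047), (-10, 0.047), (-8, 0.047), (-6, 0.047), (-4, 0.047), (-2, 0.047), (0, 0.047), (2, 0.047), (4, 0.048), (6, 0.047), (8, 0.047), (10, 0.047), (12, 0.047), (14, 0.046), (16, 0.047), (18, 0.047), (20, 0.048), (22, 0.047), (24, 0.047), (26, 0.047), (28, 0.047), (30, 0.047), (32, 0.077), (34, 0.087), (36, 0.087), (38, 0.087)]
wall top x [-105.2041 -101.0244]
-30 [-104.9362 -101.0277]
-15 [-105.1086 -101.0893]
0 [-105.1127 -101.075 ]
15 [-105.2058 -101.5839]
30 [-105.4283 -101.3948]
```

Slot centre is at (-110.7, +1.0) mm in my hopper frame, and the 64 mm width checks out. Next I'll grasp the plate, then use the hopper wall as a tactile reference for x.

Run:
```python
from h import *
np.set_printoptions(precision=4,suppress=True)
PY=0.166; yaw=PY+np.pi/2; g=[0.696,0.0543]
gripper_to(0.04,50); movep([*g,0.17],[np.pi,0,yaw]); move_l([*g,0.075],0.08,max_force=10)
gripper_to(0,50); o=observe(); print(o["opening"],o["grasp_force"],o["eef_pos"])
zg=o["eef_pos"][2]-0.008
move_l([*g,0.26],0.12); print(observe()["opening"])
hy=-0.167; d=np.array([np.cos(hy),np.sin(hy)]); c,s=np.cos(HY),np.sin(HY)
P=HOP+np.array([c*-.1107-s*.001,s*-.1107+c*.001]); print("slot",P,"zg",zg)
A=P-0.005*d
movep([*A,zg+0.16],[np.pi,0,hy+np.pi/2])
hit=move_l([*A,zg+0.094],0.06,max_force=5); o=observe(); print("down",hit,o["eef_pos"][2]-zg)
f0=o["ft_force"]
hit=move_l([*(A+0.012*d),zg+0.094],0.01,max_force=2.5); o=observe(); e=o["eef_pos"]
print("wall",hit,(e[:2]-P)@d*1000,(o["ft_force"]-f0)@[*d,0],o["time_s"],o["opening"])
```

```text
0.009097083807890961 50.57086765766144 [0.6965 0.0543 0.0757]
0.009419791016095063
slot [0.4101 0.3133] zg 0.06770630607565437
down True 0.095278483867926
wall True -5.099112744272984 -0.29272743615264935 66.0 0.009223145529804834
```

Run:
```python
from h import *
np.set_printoptions(precision=4,suppress=True)
zg=0.0677; hy=-0.167; d=np.array([np.cos(hy),np.sin(hy)]); P=np.array([0.4101,0.3133])
A=P-0.004*d
move_l([*(P-.005*d),zg+0.105],0.05); move_l([*A,zg+0.105],0.02); hold(.2)
f0=observe()["ft_force"]; print(f0)
hit=move_l([*A,zg+0.096],0.03,max_force=4); print("down",hit,observe()["eef_pos"][2]-zg,observe()["ft_force"]-f0)
move_l([*A,observe()["eef_pos"][2]+.0005],0.02); z=observe()["eef_pos"][2]
hold(.2); f1=observe()["ft_force"]
hit=move_l([*(A+0.012*d),z],0.01,max_force=3); o=observe(); e=o["eef_pos"]
print("wall",hit,(e[:2]-P)@d*1000,(o["ft_force"]-f1),o["time_s"],z-zg)
im,W=cloud("side"); cv2.imwrite("pics/s10.png",cv2.resize(im[100:260,170:380,::-1],None,fx=3,fy=3))
```

```text
[ 0.2252 -0.4253 -0.042 ]
down False 0.09563183015944744 [-1.0449 -0.5562 -0.9281]
wall True 3.3952555379214595 [1.1253 0.1532 2.0644] 68.5333 0.09632036185453559
```

View pics/s10.png

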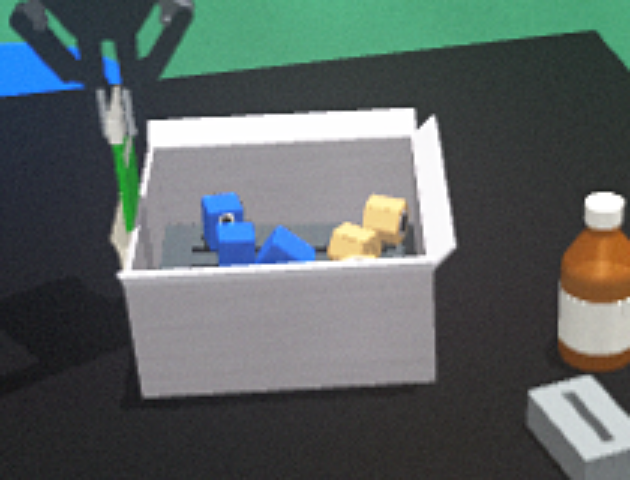

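The crop shows the plate at (125,180), upright against the hopper front at the pocket. I'll back off a little and descend under a force limit.

```bash
cat > ins.py <<'E'
from h import *
import sys
np.set_printoptions(precision=4,suppress=True)
zg=0.0677; hy=-0.167; d=np.array([np.cos(hy),np.sin(hy)]); l=np.array([-d[1],d[0]]); P=np.array([0.4101,0.3133])
def go(dx,dy,zt=0.0445,F=6):
    A=P+dx*d+dy*l; hit=move_l([*A,zg+zt],0.03,max_force=F); o=observe()
    z=o["eef_pos"][2]-zg; print(dx,dy,"hit",hit,"edge z",round(z,4),o["ft_force"],o["opening"],o["time_s"]); return z
E
python3 - <<'E'
from ins import *
for dx,dy in ((.001,0),(0,0),(-.001,0),(.002,0),(0,.0015),(0,-.0015)):
    move_l([*(P+dx*d+dy*l),zg+0.0965],0.03); hold(.1)
    if go(dx,dy)<0.078: break
E
```

```text
0.001 0 hit False edge z 0.045 [-2.8892 -2.336   5.0803] 0.009026280055375865 70.8167
```

Run:
```python
from ins import *
gripper_to(0.03,30); e=observe()["eef_pos"]; move_l([*e[:2],0.25],0.1)
movep([0.36,0.30,0.27],[np.pi,0,0]); im,W=cloud("wrist")
p=near(W,P,0.045,0.12,0.16); print("bar",rect(p),"top",np.percentile(p[:,2],[10,50,90]),observe()["time_s"])
im,W=cloud("side"); p=near(W,P,0.045,0.12,0.16); print("side top",np.percentile(p[:,2],[50,95])); a=im
b,W=cloud("scene"); p=near(W,P,0.045,0.12,0.16); print("scene top",np.percentile(p[:,2],[50,95]))
cv2.imwrite("pics/f.png",np.hstack([cv2.resize(a,(400,300)),cv2.resize(b,(400,300))])[:,:,::-1])
```

```text
bar [410.4 313.2  63.6  10.4  80.3] top [0.1331 0.1386 0.1397] 74.0167
side top [0.134  0.1371]
scene top [0.1315 0.1388]
```

View pics/f.png

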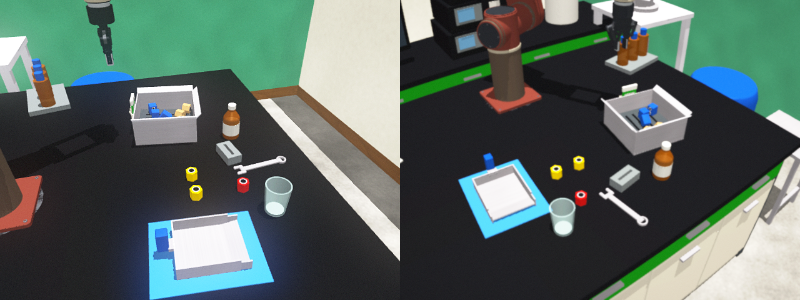

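The bar top measures about 137 mm (45 + 92), so the plate is fully home. The pictures show the empty tray flat on its mat, the fittings in the hopper, the bystanders untouched and the gripper clear.

```bash
python3 -c "
from plant import *
print(job_done())"
```

```text
the job is handed in; nothing more can be done
None
```

The job is handed in at about 74 s of the 210 s allowed: all six fittings are in the hopper, the empty tray is flat on its mat, and the green plate is fully home in the pocket, with the bottle, beaker and wrench not touched.

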